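Roll a turned roller home with the push paddle

TASK

Take the push paddle from its cork rest by the handle and, touching the roller only with the paddle, roll it along the feed track until it meets the sliding stop, then keep pushing gently until the stop is fully home on its buffers and press there with about 10 newtons for a second; the roller dents if pushed with more than 25 newtons. Leave the roller lying against the stop and stand the paddle upright back on its cork rest, leaving the other things on the bench alone.

Things in the scene. Friction and masses are not known exactly. Their poses are not given: they have to be found in the camera images.
- track: Fixed wooden feed track, 340 mm long, 100 wide. Origin on the bench, mid-width; x is the rolling direction (ends at x = -180, open, and +160 mm), y across, z up. Channel 80 mm wide with a level white floor 18 mm above the bench, between side walls with tops 33 mm above the bench; the sliding stop is near its +x end, before an adjustable end block clamped on the walls.
- roller_center (a point): Centre of the loose turned wooden roller: 44 mm diameter, 64 mm long (72 over its steel axle stubs), about 0.18 kg, its axis across the track and 40 mm above the bench. It starts at track x = -100 to -40 mm, rolls easily and soon comes to rest when not pushed; dents above 25 N.
- stop_face (a point): Middle of the face that the roller meets on the sliding stop, a wooden block in the track 76 mm wide, 42 high, 16 thick, with a steel strap on top; x along the track, 41 mm above the bench. The face starts at track x = +73 to +99 mm and slides 18 to 30 mm in +x, how far only feel tells: about 4 N moves it, it stays where left, and home on the end block's rubber buffers it comes up solid.
- paddle_grip (a point): Centre of the push paddle's handle at grip height, 65 mm above its underside; x = pushing direction, z up. Upright bar 22 mm thick (x), 30 wide (y), ending 29 mm above. Blade's flat pushing face 28 mm ahead, 52 mm wide, 45 high from the underside; foot to 28 mm behind. 0.16 kg. Held with its underside 26 mm above the bench it clears the track's floor and meets the roller near axis height.
- rest_top (a point): Centre of the top of the paddle's fixed cork rest, a board 130 x 110 mm (x, y) and 10 mm thick; the paddle stands on it.
- bowl: Bystander: small turned wooden bowl, 110 mm across, 45 mm high. Leave alone.
- wax_tin: Bystander: bare metal wax tin, 66 mm across, 50 mm high. Leave alone.
- gouge: Bystander: turning gouge lying on the bench, 310 mm long, wooden handle. Leave alone.
Mind the look-alikes: they are no part of the job. What is shaped like the part that bears paddle_grip but turquoise is not meant.

How it is judged:
On the way, in this order (a step that is already met when the one before it is completed fails the run):
1. the roller has been moved 20 mm along the track, pushed by the paddle (distance of roller_center from where it was at the start of the episode above 0.02 m and contact force between paddle and roller above 0.02 N).
2. the stop is home (within 2 mm) and the paddle presses the roller on it with 7 to 25 N for 0.5 s (value of joint stop above 0.028 m and contact force between roller and stop above 7 N and contact force between paddle and roller above 7 N), for 0.5 s.
At the end, for the whole second after the job is handed in: The stop is home (within 3 mm), the roller lies at rest in the track touching the stop (within 3 mm), and the paddle stands upright, released, on the cork rest with its handle's axis within 40 mm of the rest's centre (value of joint stop above 0.027 m and x of roller_center in the frame of stop_face between -0.025 and -0.019 m and y of roller_center in the frame of track between -0.012 and 0.012 m and height (world z) of roller_center below 0.046 m and linear speed of each of roller, paddle below 0.02 m/s and horizontal distance between paddle_grip and rest_top below 0.04 m and z of paddle_grip in the frame of rest_top below 0.068 m and angle between paddle_grip's own z axis and vertical below 0.1 rad).
It fails at once if the roller is pressed on the stop or by the paddle with more than 25 N (contact force between roller and stop above 25 N or contact force between paddle and roller above 25 N).
It fails at once if the gripper or arm touches the roller or the stop (contact force between any of the fingers, the arm and roller above 0.5 N or contact force between any of the fingers, the arm and stop above 0.5 N).
It fails at once if the paddle pushes the stop directly (contact force between paddle and stop above 0.5 N).
It fails at once if the roller is lifted off the track (height (world z) of roller_center above 0.05 m).
It fails at once if a bystander is moved (distance of any of bowl, wax_tin, gouge from where it was at the start of the episode above 0.015 m).
It also fails if it takes over 64 s, if anything falls off the work surface, if the arm or the gripper's body presses on something with over 40 N, if the wrist force passes 120 N, or if a joint passes its speed limit or range.

ROBOT

A 6-joint arm with a two-finger parallel gripper is mounted at the origin on the work surface. World frame = base frame: x ahead of the robot, y to its left, z up, the work surface at z = 0. Lengths are in m, angles in rad, forces in N, time in s.
With the tool pointing down it reaches from about 0.225 to 0.875 m from the base axis. Payload 3.4 kg.
Tool frame: the origin (TCP) lies between the finger pads; the fingertips stand 8 mm ahead of it and the grasp point (between the pads) lies 11 mm behind it; z points along the fingers, y is the line along which they close (so a half turn about z gives the same grasp; the last joint's range is limited). The gripper opens to 85 mm and grips with 20 to 120 N. Pads are 22 mm wide; open, the fingers measure 114 mm over their backs; the gripper's body (76 mm by 85 mm) begins 54 mm behind the grasp point. The pads swing forward as they close: fully open they stand 13 mm farther back than shut.
Start: joints at [-1.34, 0.276, 1.505, -0, 1.361, -0.121], TCP at [0.198, -0.54, 0.239] pointing down, gripper open.
Joint ranges: [-2.89, 2.89], [-0.75, 2.08], [0.22, 2.7], [-1.18, 4.32], [0.11, 2.71], [-2.7, 2.7]. Speed limits (rad/s): [2.57, 2.57, 3.14, 3.14, 3.14, 3.14].

INTERFACE

Orientations are given as a unit quaternion [w, x, y, z].
In Python, from rig import manip gives the robot as it stands.
- The arm moves only by the tool move_arm, never from a script. Its argument "deltas" is a list that holds one entry, the list of rows, each a list of 5 numbers: the shift along the tool's x, y, z normalised to -1 to 1, where 1 is 80 cm, then the turn about the tool's z normalised to -1 to 1, where 1 is 120 degrees, then the closure, from -1 (fully open) to 1 (shut). In form: [[[tx, ty, tz, twist, grip], ...]]. A call has 1 to 12 rows; each row is the pose to reach, as a shift and turn from the pose commanded when the call began, along the tool's axes at that moment; what a row does not reach only later rows make up. A row lasts 1/10 s, in which the tool goes at most 50 mm and 8.59 degrees, less where a joint would pass 70% of its speed; a pose out of reach is approached as far as the arm can. A call with a number of a shift or a turn outside -1 to 1 is refused whole. A call with a gripper value outside its range is refused whole. The fingers move at their own pace and stop on an object; "squeeze" is the grip in N (left out, the last holds). Time passes only in rows, so rows that repeat a pose let the fingers close. It gives the time, the measured TCP pose, the force, the opening and the grip force at its end, in the units of the state.
- manip.get_state(): the state, without advancing time (a new reading comes with each control period).
- manip.get_image(name): name is "scene" or "top" or "wrist"; returns the picture (384x512x3 uint8, red, green, blue); there is no depth.
- manip.camera_params(name): a dict with "fx", "fy", "cx", "cy" (pixels), "R" (3x3) and "t" (3): a world point X has camera coordinates R X + t; the wrist camera has in their place "tool_from_camera" (4x4, takes a point from camera to tool coordinates, whose origin is the TCP and whose axes are the flange's). Camera axes: x right, y down, z forward; pixel columns grow to the right and rows downward; lengths in m; the calibration is good to about 2 mm. A picture is of the moment at which its call begins: read the wrist's pose just before it. camera_params takes no time and is no camera call.
- manip.sign_off(): hands the job in; it is judged then, once.
The state is a dict: "clock": time; "qpos": joint angles; "qd": joint speeds; "effort": joint torques, N m; "position": TCP position; "ee_rot": TCP orientation; "contact_force": force on the tool from outside, world axes, zero at the start; "moment": the same for the moment, N m; "width": finger opening in m; "gripper_force": force on a finger pad.
Only numpy, scipy, OpenCV 4.12 (cv2) and the standard library are available. Lean on these libraries where they do the work, as an engineer would, in place of code of your own. Each camera call takes 0.05 s, during which the arm holds its last target. There are 200 camera calls.

## Working session

There is one attempt and no reset: what is moved stays moved. The work goes in short steps, Python scripts to look and compute and a tool call to move; the robot and the scene stay as the last step left them, time stands still between calls to the robot, and variables do not carry over. Pictures are saved under pics/ and viewed, at most 10 in all, crops included, and the job is handed in when it is done.

Besides the shell and the picture viewer there is one more tool, called after "Call:" in YAML: its name, and indented under it one key for each argument. move_arm: Moves the arm, as the interface text tells. Scaled input: -1 to 1 covers 80 cm each way for a shift and 120 degrees each way for a turn. Its arguments: {"type":"object","properties":{"deltas":{"type":"array","items":{"type":"array","items":{"type":"array","items":{"type":"number","minimum":-1,"maximum":1}}}},"squeeze":{"type":"number"}},"required":["deltas"]}

```bash
mkdir -p pics
python3 - <<'E'
from rig import manip
import cv2,numpy as np
s=manip.get_state();print(s)
for n in("top","scene"):
    im=manip.get_image(n);cv2.imwrite(f"pics/{n}0.png",im[:,:,::-1]);p=manip.camera_params(n);print(n,p)
print(manip.camera_params("wrist"))
a=cv2.imread("pics/top0.png")
cv2.imwrite("pics/top0b.png",cv2.resize(a,(800,600),interpolation=cv2.INTER_CUBIC))
a=cv2.imread("pics/scene0.png")
cv2.imwrite("pics/scene0b.png",cv2.resize(a,(800,600),interpolation=cv2.INTER_CUBIC))
E
```

```text
{'clock': 0.0, 'qpos': array([-1.34001255e+00,  2.76573164e-01,  1.50614238e+00,  1.78143837e-05,
        1.36068212e+00, -1.20996623e-01]), 'qd': array([-0.00016326, -0.00011155,  0.00090619,  0.00070393, -0.00082831,
       -0.00061408]), 'effort': array([ 2.38640183e-03, -4.16762209e+01, -2.45803231e+01,  9.80895288e-05,
        1.08137535e-02, -2.19918121e-05]), 'position': array([ 0.19801181, -0.5392825 ,  0.23844845]), 'ee_rot': array([-9.01626735e-04,  9.84571084e-01,  1.74982762e-01, -4.08205317e-05]), 'contact_force': array([ 0.5080775 , -0.79723094,  0.70332507]), 'moment': array([-0.06510502,  0.04665917, -0.02060335]), 'gripper_force': 0.0, 'width': 0.08506972817730037}
top {'fx': 409.3261674450768, 'fy': 409.3261674450768, 'cx': 258.52860785052053, 'cy': 191.66966298191213, 'R': array([[-0.0183224 , -0.99953009,  0.02457425],
       [-0.99841908,  0.01698471, -0.05358036],
       [ 0.0531378 , -0.02551712, -0.99826111]]), 't': array([-0.0712974 ,  0.56619722,  1.03213113])}
scene {'fx': 386.5329596362612, 'fy': 386.5329596362612, 'cx': 257.2159934044266, 'cy': 186.23817495418174, 'R': array([[ 0.55544705,  0.83153097,  0.00590109],
       [ 0.60808101, -0.40132573, -0.68496361],
       [-0.56720019,  0.38404936, -0.72855338]]), 't': array([-0.25384578, -0.32132538,  1.18248638])}
{'fx': 271.01226319149794, 'fy': 271.01226319149794, 'cx': 256.3231350294951, 'cy': 191.30781585547578, 'tool_from_camera': array([[ 2.45694550e-04, -9.63799198e-01, -2.66629039e-01,
         6.78915609e-02],
       [ 9.99999947e-01,  1.79861366e-04,  2.71329400e-04,
         2.35885654e-04],
       [-2.13550795e-04, -2.66629092e-01,  9.63799192e-01,
        -1.34505461e-01],
       [ 0.00000000e+00,  0.00000000e+00,  0.00000000e+00,
         1.00000000e+00]])}
```

View pics/top0b.png

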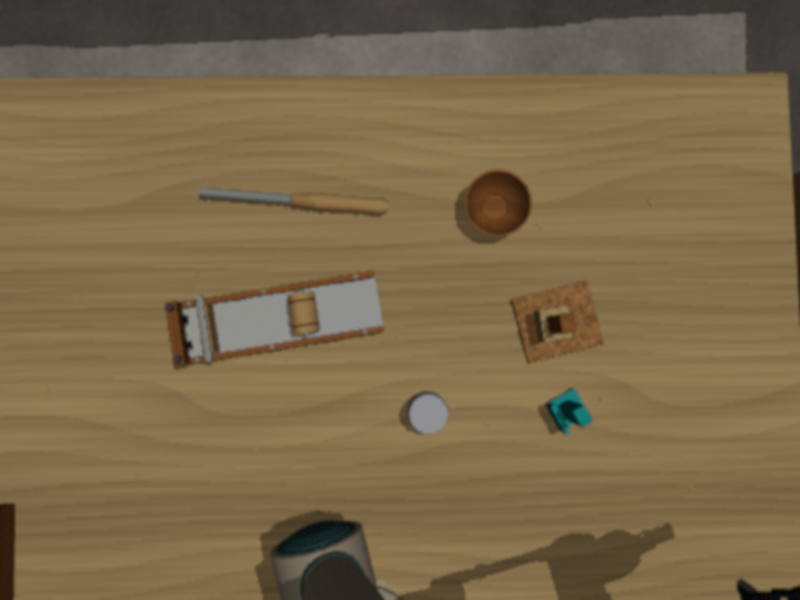

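View pics/scene0b.png

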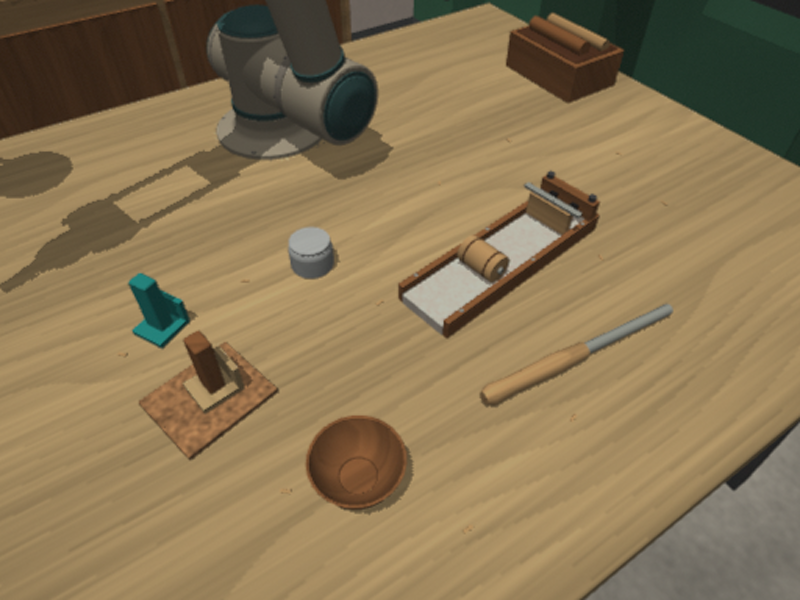

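The top view shows two paddle-shaped things. The turquoise one is at 800-scale (570,410) in top and (155,310) in scene. The walnut/maple one stands on the cork at (555,323) in top and (205,365) in scene. The one on the cork is meant, because turquoise is excluded. The track runs at (170–385, 270–365) with the stop at the left (+y), and the roller is at (303,313). I'll confirm this with crops.

```bash
cat > h.py <<'E'
import cv2,numpy as np
from rig import manip
P={n:manip.camera_params(n) for n in("top","scene")}
def ray(n,uv):
    p=P[n];d=np.array([(uv[0]-p["cx"])/p["fx"],(uv[1]-p["cy"])/p["fy"],1.]);R=np.array(p["R"]);return -R.T@p["t"],R.T@d
def onz(n,uv,z):
    o,d=ray(n,uv);return o+d*(z-o[2])/d[2]
def tri(uva,uvb):
    (o,d),(p,e)=ray("top",uva),ray("scene",uvb);k=np.linalg.lstsq(np.c_[d,-e],p-o,rcond=None)[0]
    a,b=o+d*k[0],p+e*k[1];return (a+b)/2,np.linalg.norm(a-b)
def proj(n,X):
    p=P[n];c=np.array(p["R"])@X+p["t"];return np.array([p["fx"]*c[0]/c[2]+p["cx"],p["fy"]*c[1]/c[2]+p["cy"]])
E
python3 - <<'E'
from h import *
t=cv2.imread("pics/top0.png");s=cv2.imread("pics/scene0.png")
def crop(im,x,y,w,h,k):
    c=cv2.resize(im[y:y+h,x:x+w],None,fx=k,fy=k,interpolation=cv2.INTER_NEAREST)
    for i in range(0,w,10):cv2.putText(c,str(x+i),(i*k,8),0,.3,(0,0,255),1);cv2.line(c,(i*k,10),(i*k,14),(0,0,255),1)
    for i in range(10,h,10):cv2.putText(c,str(y+i),(0,i*k+3),0,.3,(255,255,0),1)
    return c
M=np.zeros((600,800,3),np.uint8)
a=crop(t,320,175,70,60,5);M[:300,:350]=a
a=crop(s,80,205,110,90,4);M[:360,355:795]=a
cv2.imwrite("pics/pad.png",M)
cv2.imwrite("pics/trk.png",crop(t,100,168,150,72,5))
hsv=cv2.cvtColor(t,cv2.COLOR_BGR2HSV)
m=((hsv[:,:,1]<45)&(hsv[:,:,2]>90)).astype(np.uint8)
for c in cv2.findContours(m,0,2)[0]:
    if cv2.contourArea(c)>60 and c[:,0,1].min()>100: print(cv2.contourArea(c),cv2.boundingRect(c),cv2.minAreaRect(c))
print([hsv[y,x] for x,y in((355,205),(365,187),(335,200),(347,207),(340,150),(192,200),(112,215),(150,185))])
E
```

```text
481.5 (262, 251, 25, 27) ((274.0, 264.0), (24.0, 26.0), 0.0)
396.5 (117, 189, 19, 43) ((125.29728698730469, 210.78378295898438), (42.743736267089844, 14.138312339782715), 80.53767395019531)
2659.5 (136, 178, 109, 47) ((189.9048614501953, 201.2165985107422), (31.636608123779297, 105.88446807861328), 80.73977661132812)
188.0 (127, 120, 59, 9) ((156.05519104003906, 124.33793640136719), (58.29792785644531, 4.318365573883057), 4.763641834259033)
[array([ 14, 209,  33], dtype=uint8), array([ 15, 147, 128], dtype=uint8), array([ 14, 147, 123], dtype=uint8), array([ 19, 113, 113], dtype=uint8), array([ 19, 111, 138], dtype=uint8), array([ 18, 123, 145], dtype=uint8), array([ 14, 182,  98], dtype=uint8), array([ 19, 111, 129], dtype=uint8)]
```

View pics/pad.png

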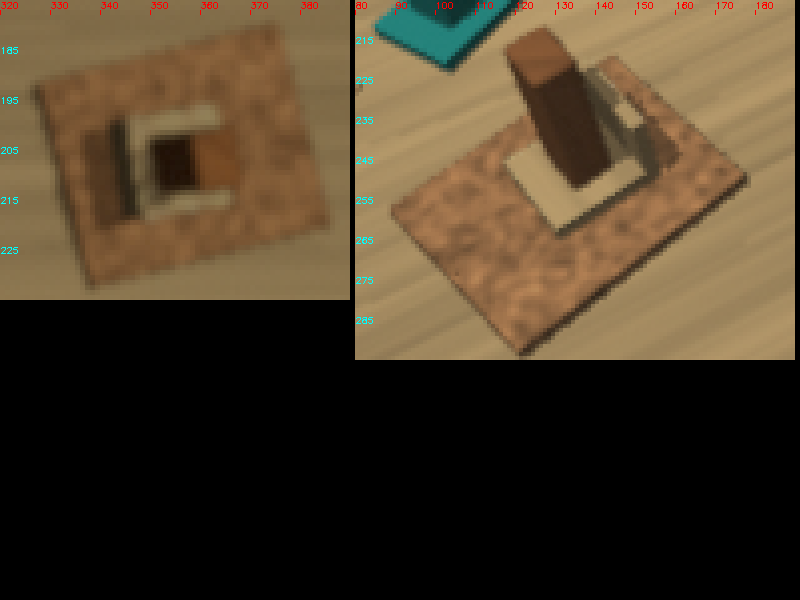

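View pics/trk.png

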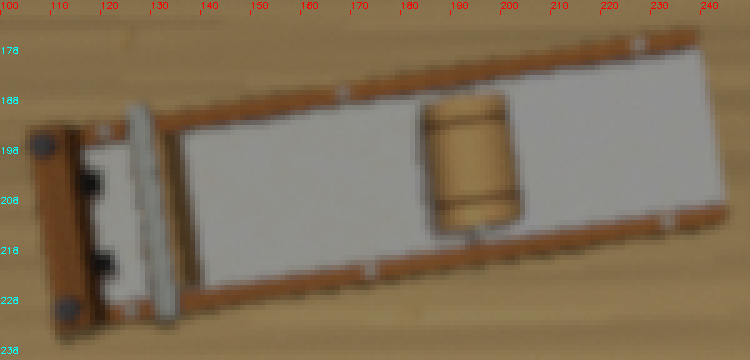

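The crops confirm the choice: the target is the walnut handle with a maple foot on the cork, handle top centre at top px (363.3,206.7) and scene px (126.4,219), blade toward image left (+y). The roller centre is at (194.2,200.2). The open end of the track has its corners at (239.4,174.6) and (245,211).

Run:
```python
from h import *
np.set_printoptions(precision=4,suppress=True)
print("handle",tri((363.3,206.7),(126.4,219)),onz("top",(363.3,206.7),.104),onz("scene",(126.4,219),.104))
f=lambda n,L,z:np.array([onz(n,p,z) for p in L])
r=f("top",[(327,192.6),(374.4,180),(385.6,220.6),(338.4,233)],.01);print("rest top",r,r.mean(0),np.linalg.norm(np.diff(r,axis=0),axis=1))
r2=f("scene",[(80+(x-355)/4,205+y/4) for x,y in((391,210),(520,352),(746,178),(610,60))],.01);print("rest scene",r2,r2.mean(0),np.linalg.norm(np.diff(r2,axis=0),axis=1))
for q in(r,r2):
    c,s,a=cv2.minAreaRect((q[:,:2]*1000).astype(np.float32));print(c,s,a)
hs=f("scene",[(117,217.25),(127.75,211.75),(136.25,220.5),(124.5,226.75)],.104);print("handle corners",hs)
T=lambda X,Y:(100+X/5,168+Y/5)
w=f("top",[T(697,30),T(150,122),T(180,312),T(726,220)],.033);print("walls",w)
d1=w[1]-w[0];d2=w[2]-w[3];print(np.degrees([np.arctan2(d1[1],d1[0]),np.arctan2(d2[1],d2[0]),]),np.linalg.norm(w[0]-w[3]))
fl=f("top",[T(185,133),T(700,50),T(725,203),T(200,287)],.018);print("floor",fl)
yaw=np.mean([np.arctan2(d[1],d[0]) for d in(d1,d2,fl[0]-fl[1],fl[3]-fl[2])]);print(np.degrees(yaw))
e=np.array([np.cos(yaw),np.sin(yaw),0]);n=np.array([-e[1],e[0],0])
end=(w[0]+w[3])/2;O=end+.18*e;O[2]=0
# mid-width from both walls
mid=np.mean([(p-O)@n for p in w]);print("O",O,"e",e,"mid lateral",mid,[(p-O)@n for p in w],[(p-O)@n for p in fl])
for nme,p,z in(("roller",T(471,161),.045),("stopfoot",T(191,209),.02),("strapR",T(165,212),.062)):
    X=onz("top",p,z);print(nme,X,(X-O)@e,(X-O)@n)
ro=f("top",[T(420,100),T(437,232)],.04);print("roller front ",[((x-O)@e) for x in ro]);ro=f("top",[T(505,92),T(522,220)],.04);print("roller back",[((x-O)@e) for x in ro])
```

```text
handle (array([ 0.521 , -0.3256,  0.0988]), np.float64(0.0022156378903518265)) [ 0.5205 -0.3252  0.104 ] [ 0.5263 -0.3251  0.104 ]
rest top [[ 0.5598 -0.2585  0.01  ]
 [ 0.5904 -0.383   0.01  ]
 [ 0.4847 -0.4087  0.01  ]
 [ 0.4552 -0.2851  0.01  ]] [ 0.5225 -0.3338  0.01  ] [0.1283 0.1088 0.127 ]
rest scene [[ 0.4927 -0.4103  0.01  ]
 [ 0.5979 -0.3853  0.01  ]
 [ 0.5697 -0.2612  0.01  ]
 [ 0.4647 -0.288   0.01  ]] [ 0.5313 -0.3362  0.01  ] [0.1081 0.1273 0.1083]
(522.434326171875, -333.5298156738281) (108.7791519165039, 128.26954650878906) 13.626837730407715
(531.1906127929688, -335.7206726074219) (108.29981231689453, 128.10748291015625) 12.915209770202637
handle corners [[ 0.5133 -0.3376  0.104 ]
 [ 0.5117 -0.3171  0.104 ]
 [ 0.539  -0.3119  0.104 ]
 [ 0.5409 -0.3341  0.104 ]]
walls [[ 0.6094 -0.0334  0.033 ]
 [ 0.5676  0.2405  0.033 ]
 [ 0.4726  0.2259  0.033 ]
 [ 0.5134 -0.0465  0.033 ]]
[98.6771 98.5156] 0.09686244013532457
floor [[ 0.5625  0.2272  0.018 ]
 [ 0.6006 -0.0345  0.018 ]
 [ 0.5221 -0.046   0.018 ]
 [ 0.4845  0.2199  0.018 ]]
98.37867649845076
O [0.5352 0.1381 0.    ] e [-0.1457  0.9893  0.    ] mid lateral 0.0005254072148034635 [np.float64(-0.048428135151585026), np.float64(-0.04698462923905819), np.float64(0.04908625809827213), np.float64(0.04842813515158495)] [np.float64(-0.04006085724218412), np.float64(-0.03953551403073563), np.float64(0.03972700838833446), np.float64(0.038220043888502024)]
roller [0.5449 0.0792 0.045 ] -0.05968301847663733 -0.0010001574875292162
stopfoot [0.5239 0.2237 0.02  ] 0.08632968206739894 -0.0013634564375904976
strapR [0.5221 0.2251 0.062 ] 0.08788921699690833 0.0002491552630888208
roller front  [np.float64(-0.03879746700681731), np.float64(-0.03696259352499433)]
roller back [np.float64(-0.0810973022855349), np.float64(-0.07943493792646236)]
```

Call:
move_arm:
  deltas:
    - [[0.4735,-0.111,0.0225,-0.64,-1],[0.4735,-0.111,0.0225,-0.64,-1],[0.4735,-0.111,0.0225,-0.64,-1],[0.4735,-0.111,0.0225,-0.64,-1],[0.4735,-0.111,0.0225,-0.64,-1],[0.4735,-0.111,0.0225,-0.64,-1],[0.4735,-0.111,0.0225,-0.64,-1],[0.4735,-0.111,0.0225,-0.64,-1],[0.4735,-0.111,0.0225,-0.64,-1],[0.4735,-0.111,0.0225,-0.64,-1],[0.4735,-0.111,0.0225,-0.64,-1],[0.4735,-0.111,0.0225,-0.64,-1]]
  squeeze: 110

```text
clock: 1.3
position: [0.5224, -0.3265, 0.2212]
ee_rot: [-0.0, 0.664, 0.748, -0.0]
contact_force: [-0.0, -0.9, 0.2]
width: 0.0856
gripper_force: 0.0
```

```bash
cat >> h.py <<'E'
from scipy.spatial.transform import Rotation as Rn
def tool():
    s=manip.get_state();w=s["ee_rot"];return s,Rn.from_quat([w[1],w[2],w[3],w[0]]).as_matrix(),np.array(s["position"])
def wz(uv,z,R,p):
    c=manip.camera_params("wrist");M=np.array(c["tool_from_camera"]);d=np.array([(uv[0]-c["cx"])/c["fx"],(uv[1]-c["cy"])/c["fy"],1.])
    o=R@M[:3,3]+p;d=R@M[:3,:3]@d;return o+d*(z-o[2])/d[2]
def go(X,yaw=None):
    s,R,p=tool();d=R.T@(np.array(X)-p);cur=np.degrees(np.arctan2(R[1,0],R[0,0]))
    tw=0 if yaw is None else -(yaw-cur)/120
    print("pose",np.round(p,4),"yaw",round(cur,2),"move",np.round(d/.8,4),"twist",round(tw,4))
E
python3 - <<'E'
from h import *
s,R,p=tool();im=manip.get_image("wrist")[:,:,::-1];print(s["clock"],s["qpos"],p,R,s["contact_force"])
np.savez("w1.npz",R=R,p=p);cv2.imwrite("pics/w1.png",im);cv2.imwrite("pics/w1b.png",cv2.resize(im,(800,600),interpolation=cv2.INTER_CUBIC))
E
```

```text
1.3 [-6.71310514e-01  3.47671216e-01  1.44376306e+00 -3.04043403e-04
  1.35045806e+00 -7.89468390e-01] [ 0.52238907 -0.32648282  0.22122984] [[-1.17949160e-01  9.93019547e-01 -4.19184406e-04]
 [ 9.93019635e-01  1.17949151e-01 -4.59187449e-05]
 [ 3.84423361e-06 -4.21674423e-04 -9.99999911e-01]] [-0.02864029 -0.85537435  0.17613242]
```

View pics/w1b.png

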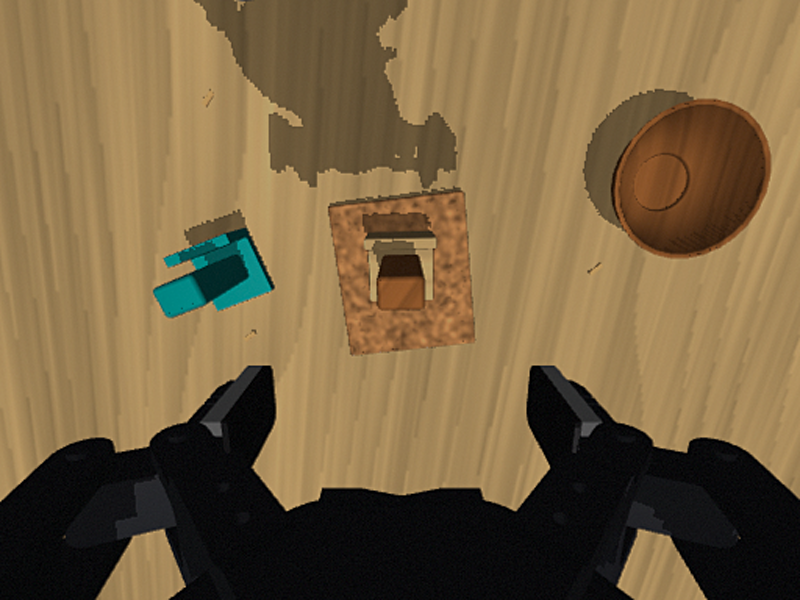

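The wrist view shows the handle top centred at 800-scale (401,292), square with the image, and the rest corners at (329,205), (464,190), (476,342) and (352,355).

Run:
```python
from h import *
np.set_printoptions(precision=4,suppress=True)
s,R,p=tool();k=.64
h=np.array([wz((x*k,y*k),.104,R,p) for x,y in((378,277),(424,277),(424,310),(379,309))]);print(h,h.mean(0))
b=np.array([wz((x*k,y*k),.055,R,p) for x,y in((366,236),(436,236))]);print("blade",b,b.mean(0))
r=np.array([wz((x*k,y*k),.01,R,p) for x,y in((329,205),(464,190),(476,342),(352,355))]);print(r,r.mean(0))
go([*h.mean(0)[:2],.13],97)
go([*h.mean(0)[:2],.057],97)
```

```text
[[ 0.5079 -0.3168  0.104 ]
 [ 0.5357 -0.3135  0.104 ]
 [ 0.5385 -0.3343  0.104 ]
 [ 0.5106 -0.337   0.104 ]] [ 0.5232 -0.3254  0.104 ]
blade [[ 0.495  -0.2994  0.055 ]
 [ 0.5442 -0.2936  0.055 ]] [ 0.5196 -0.2965  0.055 ]
[[ 0.4603 -0.2843  0.01  ]
 [ 0.5655 -0.2601  0.01  ]
 [ 0.5962 -0.3858  0.01  ]
 [ 0.4899 -0.4107  0.01  ]] [ 0.528  -0.3352  0.01  ]
pose [ 0.5224 -0.3266  0.2213] yaw 96.79 move [0.0014 0.0012 0.1142] twist -0.0018
pose [ 0.5224 -0.3266  0.2213] yaw 96.79 move [0.0014 0.0012 0.2054] twist -0.0018
```

Call:
move_arm:
  deltas:
    - [[0.0014,0.0012,0.06,0,-1],[0.0014,0.0012,0.12,0,-1],[0.0014,0.0012,0.17,0,-1],[0.0014,0.0012,0.2055,0,-1],[0.0014,0.0012,0.2055,0,-1],[0.0014,0.0012,0.2055,0,1],[0.0014,0.0012,0.2055,0,1],[0.0014,0.0012,0.2055,0,1],[0.0014,0.0012,0.2055,0,1],[0.0014,0.0012,0.2055,0,1],[0.0014,0.0012,0.2055,0,1]]
  squeeze: 110

```text
clock: 2.45
position: [0.5246, -0.3256, 0.0588]
ee_rot: [0.002, 0.663, 0.749, -0.0]
contact_force: [-0.6, -1.2, 5.5]
width: 0.0285
gripper_force: 108.2
```

Run:
```python
from h import *
s,R,p=tool();print(s["clock"],p,R,s["width"],s["gripper_force"],s["contact_force"],s["moment"])
```

```text
2.45 [ 0.52463355 -0.32562904  0.0588201 ] [[-0.12127315  0.99261676  0.00218717]
 [ 0.9926153   0.12127854 -0.00252657]
 [-0.00277317  0.00186462 -0.99999442]] 0.028475176612584936 108.18703293800354 [-0.59287276 -1.19257956  5.52482791] [-0.01884949  0.17759173 -0.0048445 ]
```

Call:
move_arm:
  deltas:
    - [[0,0,-0.03,0,1],[0,0,-0.08,0,1],[0,0,-0.13,0,1],[0.03,0.007,-0.166,0,1],[0.08,0.019,-0.166,-0.012,1],[0.13,0.03,-0.166,-0.012,1],[0.18,0.042,-0.166,-0.012,1],[0.23,0.054,-0.166,-0.012,1],[0.28,0.066,-0.166,-0.012,1],[0.33,0.077,-0.166,-0.012,1],[0.37,0.086,-0.166,-0.012,1],[0.394,0.092,-0.166,-0.012,1]]

```text
clock: 3.65
position: [0.5584, 0.0001, 0.1898]
ee_rot: [-0.0, 0.653, 0.758, 0.0]
contact_force: [-0.3, 0.0, -1.8]
width: 0.0288
gripper_force: 108.3
```

Run:
```python
from h import *
s,R,p=tool();im=manip.get_image("wrist")[:,:,::-1];print(s["clock"],p,R,s["width"],s["gripper_force"],s["contact_force"])
np.savez("w2.npz",R=R,p=p);cv2.imwrite("pics/w2.png",im);cv2.imwrite("pics/w2b.png",cv2.resize(im,(800,600),interpolation=cv2.INTER_CUBIC))
```

```text
3.65 [5.58375951e-01 5.07281200e-05 1.89779443e-01] [[-1.48087474e-01  9.88974260e-01 -1.11676751e-04]
 [ 9.88973641e-01  1.48087507e-01  1.10798960e-03]
 [ 1.11231113e-03  5.36340197e-05 -9.99999380e-01]] 0.02884228904019799 108.30210328102112 [-0.2930454   0.04431538 -1.76660382]
```

View pics/w2b.png

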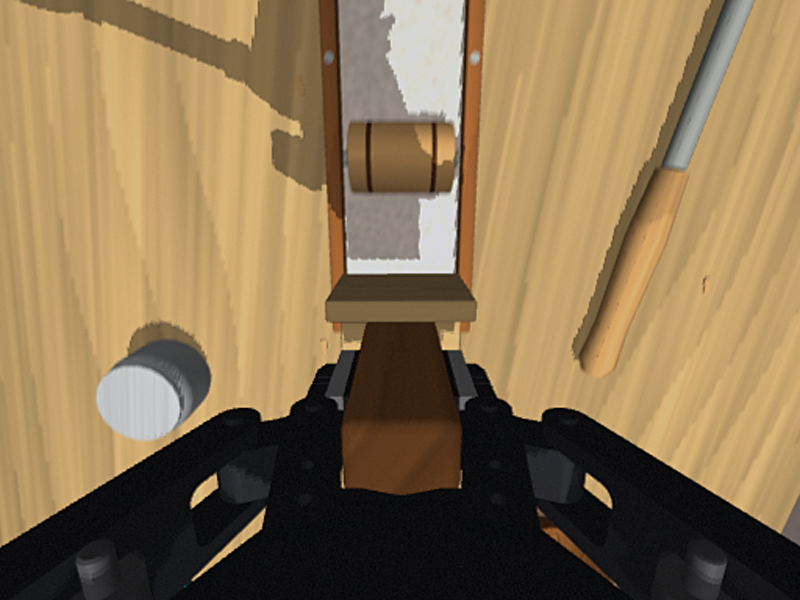

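The wrist view shows the paddle held straight, with the blade at (401,298). The track lies ahead with wall outer edges running (321,0)→(334,325) and (485,0)→(470,325), and the roller is centred at (402,157).

Run:
```python
from h import *
np.set_printoptions(precision=4,suppress=True)
s,R,p=tool();k=.64
w=np.array([wz((x*k,y*k),.033,R,p) for x,y in((321,3),(334,322),(485,3),(470,322))]);print(w)
d=w[0]-w[1],w[2]-w[3];print([np.degrees(np.arctan2(a[1],a[0])) for a in d])
m0=(w[0]+w[2])/2;m1=(w[1]+w[3])/2;a=m0-m1;yaw=np.degrees(np.arctan2(a[1],a[0]));print("mid",m0,m1,yaw)
r=np.array([wz((x*k,y*k),.046,R,p) for x,y in((348,157),(455,157))]);print("roller",r,r.mean(0))
e=a/np.linalg.norm(a);n=np.array([-e[1],e[0],0])
print("tool lateral",(p-m1)@n,"roller lateral",(r.mean(0)-m1)@n,"tool->roller along",(r.mean(0)-p)@e)
# target: handle axis 22+28+25 mm behind roller, on centre line
L=(r.mean(0)-m1)@e
g=m1+(L-.078)*e;print("target",g);go([g[0],g[1],.0758],yaw)
```

```text
[[ 0.4868  0.1646  0.033 ]
 [ 0.5162 -0.0344  0.033 ]
 [ 0.5839  0.1793  0.033 ]
 [ 0.6137 -0.0198  0.033 ]]
[np.float64(98.42029949391895), np.float64(98.48976210285622)]
mid [0.5353 0.1719 0.033 ] [ 0.5649 -0.0271  0.033 ] 98.45503964086458
roller [[0.5146 0.0794 0.046 ]
 [0.5807 0.0894 0.046 ]] [0.5476 0.0844 0.046 ]
tool lateral 0.0018099515698833948 roller lateral 0.0007188642393233063 tool->roller along 0.08273617259222703
target [0.5598 0.0073 0.033 ]
pose [0.5587 0.0024 0.1898] yaw 98.56 move [0.0054 0.0021 0.1425] twist 0.0009
```

Call:
move_arm:
  deltas:
    - [[0,0.002,0.04,0,1],[0,0.002,0.09,0,1],[0,0.002,0.125,0,1],[0,0.002,0.1425,0,1],[0,0.002,0.1425,0,1],[0,0.002,0.1425,0,1]]

```text
clock: 4.3
position: [0.5607, -0.0029, 0.076]
ee_rot: [0.0, 0.653, 0.757, 0.0]
contact_force: [-0.2, -0.2, -1.7]
width: 0.0288
gripper_force: 108.4
```

```bash
cat > st.py <<'E'
from h import *
np.set_printoptions(precision=4,suppress=True)
s,R,p=tool();e=np.array([np.cos(np.radians(98.45)),np.sin(np.radians(98.45)),0])
O=np.array([.5649,-.0271,0]);f=np.array(s["contact_force"])
print(s["clock"],p,"along",round((p-O)@e,4),"lat",round((p-O)@np.array([-e[1],e[0],0]),4),"yaw",round(np.degrees(np.arctan2(R[1,0],R[0,0])),2),"tilt z",R[:,2],"F",f,"Fpush",round(-f@e,2),"M",s["moment"],s["width"],s["gripper_force"])
E
python3 st.py
```

```text
4.3 [ 0.5607 -0.0029  0.076 ] along 0.0246 lat 0.0006 yaw 98.39 tilt z [ 0.0003 -0.0002 -1.    ] F [-0.2002 -0.2481 -1.6693] Fpush 0.22 M [-0.0232 -0.0282 -0.0256] 0.028826256754084883 108.39728236198425
```

Call:
move_arm:
  deltas:
    - [[0.012,0,0,0,1],[0.024,0,0,0,1],[0.0325,0,0,0,1],[0.035,0,0,0,1],[0.0375,0,0,0,1],[0.04,0,0,0,1],[0.0425,0,0,0,1],[0.045,0,0,0,1],[0.0475,0,0,0,1],[0.05,0,0,0,1],[0.0525,0,0,0,1],[0.055,0,0,0,1]]

```text
clock: 5.5
position: [0.554, 0.041, 0.0757]
ee_rot: [0.0, 0.653, 0.757, -0.0]
contact_force: [-0.1, 0.3, -1.9]
width: 0.0289
gripper_force: 108.4
```

```bash
python3 st.py
```

```text
5.5 [0.554  0.041  0.0757] along 0.0689 lat 0.0008 yaw 98.39 tilt z [-0.     -0.0001 -1.    ] F [-0.0551  0.3053 -1.9412] Fpush -0.31 M [ 0.0024 -0.0138  0.0117] 0.02891258926258347 108.39829802513123
```

Call:
move_arm:
  deltas:
    - [[0.004,0,0,0,1],[0.008,0,0,0,1],[0.012,0,0,0,1],[0.016,0,0,0,1],[0.02,0,0,0,1],[0.024,0,0,0,1],[0.028,0,0,0,1],[0.032,0,0,0,1],[0.036,0,0,0,1],[0.04,0,0,0,1],[0.044,0,0,0,1],[0.048,0,0,0,1]]

```text
clock: 6.7
position: [0.5484, 0.0791, 0.0757]
ee_rot: [0.0, 0.653, 0.757, -0.0]
contact_force: [0.5, -0.1, -1.9]
width: 0.0289
gripper_force: 108.4
```

```bash
python3 st.py
python3 - <<'E'
from h import *
im=manip.get_image("wrist")[:,:,::-1];cv2.imwrite("pics/w3.png",im)
E
```

```text
6.7 [0.5484 0.0791 0.0757] along 0.1075 lat 0.0008 yaw 98.39 tilt z [ 0.0001 -0.0001 -1.    ] F [ 0.4623 -0.1062 -1.8704] Fpush 0.17 M [-0.0213 -0.0237  0.0108] 0.028928303331390633 108.39865565299988
```

View pics/w3.png

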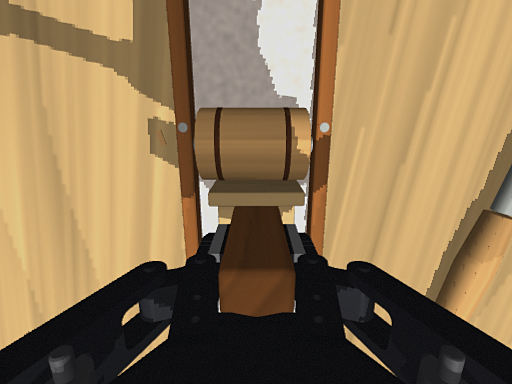

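The wrist view shows the roller at (252,143) against the blade (256,190), square in the channel.

Call:
move_arm:
  deltas:
    - [[0.004,0,0,0,1],[0.008,0,0,0,1],[0.012,0,0,0,1],[0.016,0,0,0,1],[0.02,0,0,0,1],[0.024,0,0,0,1],[0.028,0,0,0,1],[0.032,0,0,0,1],[0.036,0,0,0,1],[0.04,0,0,0,1],[0.044,0,0,0,1],[0.048,0,0,0,1]]

```text
clock: 7.95
position: [0.5428, 0.1171, 0.0757]
ee_rot: [0.0, 0.653, 0.757, -0.0]
contact_force: [-0.2, -0.3, -1.7]
width: 0.0292
gripper_force: 108.4
```

Call:
move_arm:
  deltas:
    - [[0.002,0,0,0,1],[0.004,0,0,0,1],[0.006,0,0,0,1],[0.008,0,0,0,1],[0.01,0,0,0,1],[0.012,0,0,0,1],[0.014,0,0,0,1],[0.016,0,0,0,1],[0.018,0,0,0,1],[0.02,0,0,0,1]]

```text
clock: 8.95
position: [0.5404, 0.1328, 0.0757]
ee_rot: [0.0, 0.653, 0.757, -0.0]
contact_force: [-0.5, 0.0, -2.2]
width: 0.0288
gripper_force: 108.4
```

```bash
python3 st.py
```

```text
8.95 [0.5404 0.1328 0.0757] along 0.1617 lat 0.0007 yaw 98.4 tilt z [-0.     -0.0001 -1.    ] F [-0.4899  0.0008 -2.2178] Fpush -0.07 M [ 0.0111 -0.0101  0.0041] 0.028750397104518124 108.39569807052612
```

Call:
move_arm:
  deltas:
    - [[0.0015,0,0,0,1],[0.003,0,0,0,1],[0.0045,0,0,0,1],[0.006,0,0,0,1],[0.0075,0,0,0,1],[0.009,0,0,0,1],[0.0105,0,0,0,1],[0.012,0,0,0,1],[0.0135,0,0,0,1],[0.015,0,0,0,1]]

```text
clock: 9.95
position: [0.5387, 0.1446, 0.0757]
ee_rot: [0.0, 0.653, 0.757, -0.0]
contact_force: [-0.1, -0.2, -1.7]
width: 0.0287
gripper_force: 108.4
```

Call:
move_arm:
  deltas:
    - [[0.0012,0,0,0,1],[0.0024,0,0,0,1],[0.0036,0,0,0,1],[0.0048,0,0,0,1],[0.006,0,0,0,1],[0.0072,0,0,0,1],[0.0084,0,0,0,1]]

```text
clock: 10.65
position: [0.5378, 0.1505, 0.0757]
ee_rot: [0.001, 0.653, 0.757, -0.001]
contact_force: [0.5, -4.0, -0.3]
width: 0.0287
gripper_force: 108.4
```

```bash
python3 st.py
```

```text
10.65 [0.5378 0.1505 0.0757] along 0.1796 lat 0.0007 yaw 98.44 tilt z [ 0.0003 -0.0018 -1.    ] F [ 0.5197 -4.0393 -0.2583] Fpush 4.07 M [-0.8458 -0.0606 -0.005 ] 0.028678433675404135 108.37382555007935
```

Call:
move_arm:
  deltas:
    - [[0.0012,0,0,0,1],[0.0024,0,0,0,1],[0.0036,0,0,0,1],[0.0048,0,0,0,1],[0.006,0,0,0,1],[0.0072,0,0,0,1],[0.0084,0,0,0,1],[0.0096,0,0,0,1],[0.0108,0,0,0,1],[0.012,0,0,0,1],[0.0132,0,0,0,1],[0.0144,0,0,0,1]]

```text
clock: 11.85
position: [0.5363, 0.1614, 0.0758]
ee_rot: [0.001, 0.653, 0.757, -0.001]
contact_force: [0.8, -5.1, 0.2]
width: 0.0288
gripper_force: 108.4
```

```bash
python3 st.py
```

```text
11.85 [0.5363 0.1614 0.0758] along 0.1906 lat 0.0006 yaw 98.44 tilt z [ 0.0004 -0.0024 -1.    ] F [ 0.7799 -5.1273  0.1957] Fpush 5.19 M [-1.0557 -0.1489 -0.0035] 0.02879378092087966 108.38203310966492
```

Call:
move_arm:
  deltas:
    - [[0.0008,0,0,0,1],[0.0016,0,0,0,1],[0.0024,0,0,0,1],[0.0032,0,0,0,1],[0.004,0,0,0,1],[0.0048,0,0,0,1],[0.0056,0,0,0,1]]

```text
clock: 12.55
position: [0.5356, 0.1658, 0.0758]
ee_rot: [0.001, 0.653, 0.757, -0.001]
contact_force: [0.9, -5.4, -0.9]
width: 0.0289
gripper_force: 108.4
```

Call:
move_arm:
  deltas:
    - [[0.0005,0,0,0,1],[0.001,0,0,0,1],[0.0015,0,0,0,1],[0.002,0,0,0,1]]

```text
clock: 12.95
position: [0.5353, 0.1676, 0.0758]
ee_rot: [0.001, 0.653, 0.757, -0.001]
contact_force: [0.5, -5.2, -0.7]
width: 0.0289
gripper_force: 108.4
```

```bash
python3 st.py
```

```text
12.95 [0.5353 0.1676 0.0758] along 0.197 lat 0.0006 yaw 98.43 tilt z [ 0.0003 -0.0018 -1.    ] F [ 0.5345 -5.2195 -0.6971] Fpush 5.24 M [-0.9984 -0.1135 -0.0839] 0.02889553595582922 108.38081359863281
```

Call:
move_arm:
  deltas:
    - [[0.0005,0,0,0,1],[0.001,0,0,0,1],[0.0015,0,0,0,1],[0.002,0,0,0,1]]

```text
clock: 13.35
position: [0.5351, 0.1692, 0.0758]
ee_rot: [0.001, 0.653, 0.757, -0.001]
contact_force: [0.7, -4.4, -0.5]
width: 0.0286
gripper_force: 108.4
```

Call:
move_arm:
  deltas:
    - [[0.0005,0,0,0,1],[0.001,0,0,0,1],[0.0015,0,0,0,1],[0.002,0,0,0,1]]

```text
clock: 13.75
position: [0.5349, 0.1708, 0.0758]
ee_rot: [0.001, 0.653, 0.757, -0.001]
contact_force: [0.3, -4.5, -1.9]
width: 0.0288
gripper_force: 108.4
```

Call:
move_arm:
  deltas:
    - [[0.0005,0,0,0,1],[0.001,0,0,0,1],[0.0015,0,0,0,1],[0.002,0,0,0,1]]

```text
clock: 14.15
position: [0.5348, 0.1714, 0.0759]
ee_rot: [0.002, 0.653, 0.757, -0.001]
contact_force: [1.3, -9.0, 0.1]
width: 0.0289
gripper_force: 108.5
```

Call:
move_arm:
  deltas:
    - [[0.0002,0,0,0,1],[0.0004,0,0,0,1]]

```text
clock: 14.35
position: [0.5348, 0.1714, 0.0759]
ee_rot: [0.002, 0.653, 0.757, -0.001]
contact_force: [0.7, -9.1, 0.8]
width: 0.0287
gripper_force: 108.5
```

```bash
python3 st.py
```

```text
14.35 [0.5348 0.1714 0.0759] along 0.2008 lat 0.0006 yaw 98.48 tilt z [ 0.0006 -0.0043 -1.    ] F [ 0.6752 -9.1358  0.7804] Fpush 9.14 M [-1.684  -0.2484 -0.0211] 0.028707755926224876 108.45571517944336
```

Call:
move_arm:
  deltas:
    - [[0.0003,0,0,0,1],[0.0006,0,0,0,1],[0.0008,0,0,0,1],[0.0008,0,0,0,1]]

```text
clock: 14.75
position: [0.5348, 0.1715, 0.0759]
ee_rot: [0.002, 0.653, 0.758, -0.002]
contact_force: [0.4, -9.3, 0.7]
width: 0.029
gripper_force: 108.5
```

Call:
move_arm:
  deltas:
    - [[0.0003,0,0,0,1],[0.0006,0,0,0,1],[0.0009,0,0,0,1],[0.0012,0,0,0,1]]

```text
clock: 15.15
position: [0.5348, 0.1716, 0.076]
ee_rot: [0.003, 0.653, 0.758, -0.002]
contact_force: [1.1, -12.2, 2.0]
width: 0.029
gripper_force: 108.5
```

```bash
python3 st.py
```

```text
15.15 [0.5348 0.1716 0.076 ] along 0.201 lat 0.0006 yaw 98.53 tilt z [ 0.001  -0.0069 -1.    ] F [  1.1114 -12.1905   2.0333] Fpush 12.22 M [-2.3939 -0.2466 -0.0761] 0.029018032630493885 108.54126334190369
```

Call:
move_arm:
  deltas:
    - [[0.0002,0,0,0,1],[0.0002,0,0,0,1],[0.0002,0,0,0,1],[0.0002,0,0,0,1],[0.0002,0,0,0,1],[0.0002,0,0,0,1],[0.0002,0,0,0,1],[0.0002,0,0,0,1],[0.0002,0,0,0,1],[0.0002,0,0,0,1],[0.0002,0,0,0,1],[0.0002,0,0,0,1]]

```text
clock: 16.35
position: [0.5348, 0.1717, 0.076]
ee_rot: [0.003, 0.653, 0.758, -0.002]
contact_force: [0.6, -12.2, 0.9]
width: 0.029
gripper_force: 108.5
```

```bash
python3 st.py
```

```text
16.35 [0.5348 0.1717 0.076 ] along 0.201 lat 0.0006 yaw 98.53 tilt z [ 0.001 -0.007 -1.   ] F [  0.5846 -12.2091   0.8932] Fpush 12.16 M [-2.4414 -0.2832 -0.0295] 0.028999420098731656 108.54893088340759
```

Run:
```python
from h import *
w=manip.get_image("wrist")[:,:,::-1][:260,90:430];t=manip.get_image("top")[:,:,::-1][170:240,100:250]
M=np.zeros((600,800,3),np.uint8);M[:260,:340]=w;M[265:265+280,:600]=cv2.resize(t,None,fx=4,fy=4);cv2.imwrite("pics/w4.png",M)
```

```text
(no output)
```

View pics/w4.png

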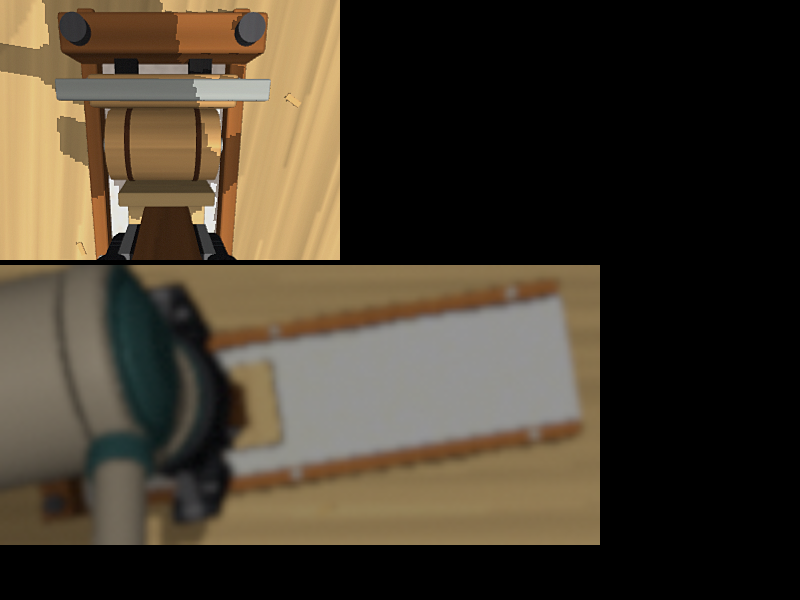

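Run:
```python
from h import *
e=np.array([np.cos(np.radians(98.45)),np.sin(np.radians(98.45)),0]);O=np.array([.5352,.1381,0])
T=lambda X,Y:(100+X/5,168+Y/5)
print("buffer tips",[round((onz("top",p,z)-O)@e,4) for p in(T(103,184),T(118,264)) for z in(.03,.045)])
s,R,p=tool();a=lambda x,y,z:(wz((x+90,y),z,R,p)-O)@e
print("now: stop back top",a(145,75,.062),"buffer top far/near",a(126,59,.045),a(126,73,.045),"blade top edge",a(165,182,.071),"strap front",a(160,100,.064),"handle",(p-O)@e)
```

```text
buffer tips [np.float64(0.125), np.float64(0.1205), np.float64(0.1236), np.float64(0.1191)]
now: stop back top 0.12064661969913473 buffer top far/near 0.13105067759464428 0.1238547417391599 blade top edge 0.06714221987599316 strap front 0.10856227587216744 handle 0.0332582890873775
```

The geometry agrees: the stop's back is at about 0.121 and the buffer tips at about 0.121–0.124, so it is home. Backing off gently.

Call:
move_arm:
  deltas:
    - [[-0.0007,0,0,0,1],[-0.0014,0,0,0,1],[-0.0021,0,0,0,1],[-0.0028,0,0,0,1],[-0.0035,0,0,0,1],[-0.0045,0,0,0,1],[-0.006,0,0,0,1],[-0.009,0,0,0,1],[-0.015,0,0,0,1],[-0.03,0,0,0,1],[-0.05,0,0,0,1],[-0.06,0,0,0,1]]

```text
clock: 17.65
position: [0.5414, 0.1261, 0.0757]
ee_rot: [0.0, 0.654, 0.757, -0.0]
contact_force: [-0.2, 0.5, -1.5]
width: 0.0289
gripper_force: 108.4
```

```bash
python3 st.py;python3 - <<'E'
from h import *
w=manip.get_image("wrist")[:,:,::-1];cv2.imwrite("pics/w5.png",w)
E
```

```text
17.65 [0.5414 0.1261 0.0757] along 0.155 lat 0.0007 yaw 98.34 tilt z [ 0.0001 -0.0006 -1.    ] F [-0.2261  0.5072 -1.4539] Fpush -0.53 M [-0.0083  0.0052 -0.0068] 0.02887098896742842 108.43911051750183
```

View pics/w5.png

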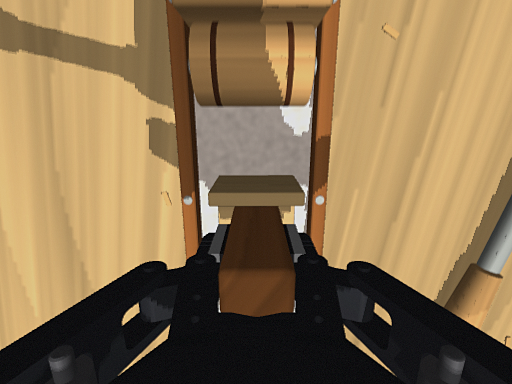

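Call:
move_arm:
  deltas:
    - [[-0.06,0,-0.03,0,1],[-0.08,0,-0.08,0,1],[-0.1,0,-0.13,0,1],[-0.1,0,-0.156,0,1],[-0.1,0,-0.156,0,1],[-0.1,0,-0.156,0,1]]

```text
clock: 18.3
position: [0.5523, 0.0487, 0.1999]
ee_rot: [-0.0, 0.654, 0.757, -0.0]
contact_force: [-0.5, -0.4, -2.4]
width: 0.029
gripper_force: 108.5
```

```bash
python3 st.py; python3 -c "
from h import *
go([.526,-.333,.2],97);go([.526,-.333,.066],97)"
```

```text
18.3 [0.5523 0.0487 0.1999] along 0.0768 lat 0.0013 yaw 98.37 tilt z [-0.0006  0.0003 -1.    ] F [-0.517 -0.445 -2.446] Fpush 0.36 M [ 0.0261 -0.0075  0.0002] 0.028958694492174124 108.48169326782227
pose [0.5523 0.0487 0.1999] yaw 98.37 move [-4.672e-01 -1.019e-01 -2.000e-04] twist 0.0114
pose [0.5523 0.0487 0.1999] yaw 98.37 move [-0.4673 -0.1019  0.1673] twist 0.0114
```

Call:
move_arm:
  deltas:
    - [[-0.04,-0.009,0,0,1],[-0.1,-0.022,0,0,1],[-0.16,-0.035,0,0,1],[-0.22,-0.048,0,0,1],[-0.28,-0.061,0,0,1],[-0.34,-0.074,0,0.011,1],[-0.4,-0.087,0,0.011,1],[-0.44,-0.096,0,0.011,1],[-0.467,-0.102,0,0.011,1],[-0.467,-0.102,0.03,0.011,1],[-0.467,-0.102,0.06,0.011,1],[-0.467,-0.102,0.06,0.011,1]]

```text
clock: 19.5
position: [0.524, -0.3298, 0.1474]
ee_rot: [-0.006, 0.662, 0.75, 0.0]
contact_force: [-0.5, 0.1, -2.1]
width: 0.0289
gripper_force: 108.4
```

```bash
python3 st.py
python3 - <<'E'
from h import *
go([.526,-.333,.066],97)
w=manip.get_image("scene")[:,:,::-1];cv2.imwrite("pics/s5.png",w)
t=manip.get_image("top")[:,:,::-1];cv2.imwrite("pics/t5.png",t)
M=np.zeros((600,800,3),np.uint8);M[:320,:520]=cv2.resize(w[150:310,40:300],None,fx=2,fy=2);M[325:595,:600]=cv2.resize(t[172:240,100:250],(600,270));cv2.imwrite("pics/m5.png",M)
E
```

```text
19.5 [ 0.524  -0.3298  0.1474] along -0.2934 lat 0.0849 yaw 97.1 tilt z [-0.0085  0.0075 -0.9999] F [-0.4586  0.1496 -2.1414] Fpush -0.22 M [ 0.0317  0.005  -0.0157] 0.02888748023822267 108.43158602714539
pose [ 0.524  -0.3298  0.1474] yaw 97.1 move [-0.0052  0.0028  0.1017] twist 0.0008
```

View pics/m5.png

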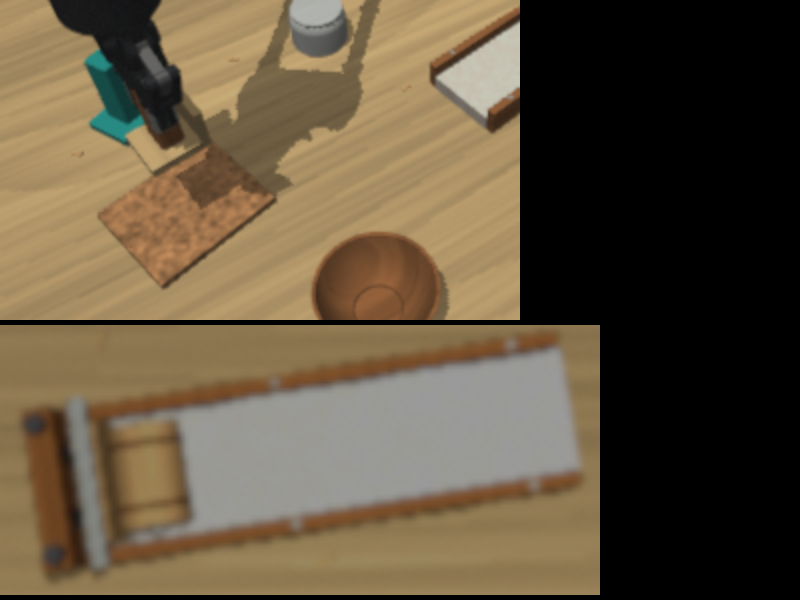

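The roller lies against the stop (m5 at 150,475), the stop is next to the end block, and the paddle is upright over the cork. Lowering.

Call:
move_arm:
  deltas:
    - [[0,0,0,0,1],[0,0,0.03,0,1],[0,0,0.06,0,1],[0,0,0.085,0,1],[0,0,0.1,0,1],[0,0,0.1075,0,1],[0,0,0.1075,0,1],[0,0,0.1075,0,1]]

```text
clock: 20.4
position: [0.5274, -0.3332, 0.0676]
ee_rot: [0.001, 0.662, 0.749, 0.0]
contact_force: [0.3, -0.2, -1.2]
width: 0.0288
gripper_force: 108.4
```

Call:
move_arm:
  deltas:
    - [[0,0,0.0015,0,1],[0,0,0.003,0,1],[0,0,0.0045,0,1],[0,0,0.006,0,1],[0,0,0.006,0,1]]

```text
clock: 20.9
position: [0.5265, -0.3327, 0.0615]
ee_rot: [-0.0, 0.662, 0.749, -0.0]
contact_force: [0.3, -0.4, -2.6]
width: 0.0291
gripper_force: 108.4
```

```bash
python3 st.py
python3 - <<'E'
from h import *
e=np.array([np.cos(np.radians(98.45)),np.sin(np.radians(98.45)),0]);O=np.array([.5352,.1381,0])
f=lambda X,Y,z:round((onz("top",(100+X/4,172+(Y-325)/4),z)-O)@e,4)
print("roller front/back",f(110,485,.04),f(187,475,.04),"strap back mid",f(80,485,.064),"block inner",f(62,490,.05))
E
```

```text
20.9 [ 0.5265 -0.3327  0.0615] along -0.2966 lat 0.0829 yaw 97.08 tilt z [-0.0003  0.0002 -1.    ] F [ 0.3139 -0.4229 -2.6142] Fpush 0.46 M [ 0.0103 -0.0331  0.0152] 0.02905824625900405 108.43405723571777
roller front/back 0.1079 0.0603 strap back mid 0.1187 block inner 0.1342
```

Call:
move_arm:
  deltas:
    - [[0,0,0.0007,0,1],[0,0,0.0014,0,1],[0,0,0.0021,0,1],[0,0,0.0028,0,1],[0,0,0.0028,0,1]]

```text
clock: 21.4
position: [0.5266, -0.3327, 0.0594]
ee_rot: [-0.0, 0.662, 0.749, -0.0]
contact_force: [-0.0, 0.3, -2.2]
width: 0.0287
gripper_force: 108.4
```

Call:
move_arm:
  deltas:
    - [[0,0,0.0007,0,1],[0,0,0.0014,0,1],[0,0,0.0021,0,1],[0,0,0.0021,0,1]]

```text
clock: 21.8
position: [0.5267, -0.3328, 0.0588]
ee_rot: [0.0, 0.662, 0.749, -0.0]
contact_force: [-2.2, 1.0, 4.8]
width: 0.0286
gripper_force: 109.5
```

Call:
move_arm:
  deltas:
    - [[0,0,0,0,0.2],[0,0,0,0,-0.2],[0,0,0,0,-1],[0,0,0,0,-1],[0,0,0,0,-1],[0,0,0,0,-1],[0,0,0,0,-1],[0,0,0,0,-1]]

```text
clock: 22.6
position: [0.5267, -0.3328, 0.0578]
ee_rot: [0.0, 0.662, 0.749, -0.0]
contact_force: [-0.3, -1.0, 0.3]
width: 0.0852
gripper_force: 0.0
```

Call:
move_arm:
  deltas:
    - [[0,0,-0.02,0,-1],[0,0,-0.05,0,-1],[0,0,-0.1,0,-1],[0,0,-0.15,0,-1],[0,0,-0.2,0,-1],[0,0,-0.2,0,-1],[0,0,-0.2,0,-1],[0,0,-0.2,0,-1]]

```text
clock: 23.4
position: [0.5259, -0.3322, 0.2165]
ee_rot: [-0.001, 0.662, 0.749, -0.0]
contact_force: [-0.2, 0.0, 0.0]
width: 0.0855
gripper_force: 0.0
```

```bash
python3 st.py
python3 - <<'E'
from h import *
s,R,p=tool()
w=manip.get_image("wrist")[:,:,::-1]
t=manip.get_image("scene")[:,:,::-1]
M=np.zeros((600,800,3),np.uint8);M[:300,:400]=cv2.resize(w,(400,300));M[:300,400:]=cv2.resize(t,(400,300));M[300:,:400]=cv2.resize(w[100:250,160:360],(400,300));M[300:,400:]=cv2.resize(t[185:305,70:230],(400,300));cv2.imwrite("pics/m6.png",M)
E
```

```text
23.4 [ 0.5259 -0.3322  0.2165] along -0.296 lat 0.0834 yaw 97.08 tilt z [-0.002   0.0015 -1.    ] F [-0.1731  0.0248  0.0349] Fpush -0.05 M [ 0.0383  0.0111 -0.0224] 0.08550471974189619 0.0
```

View pics/m6.png

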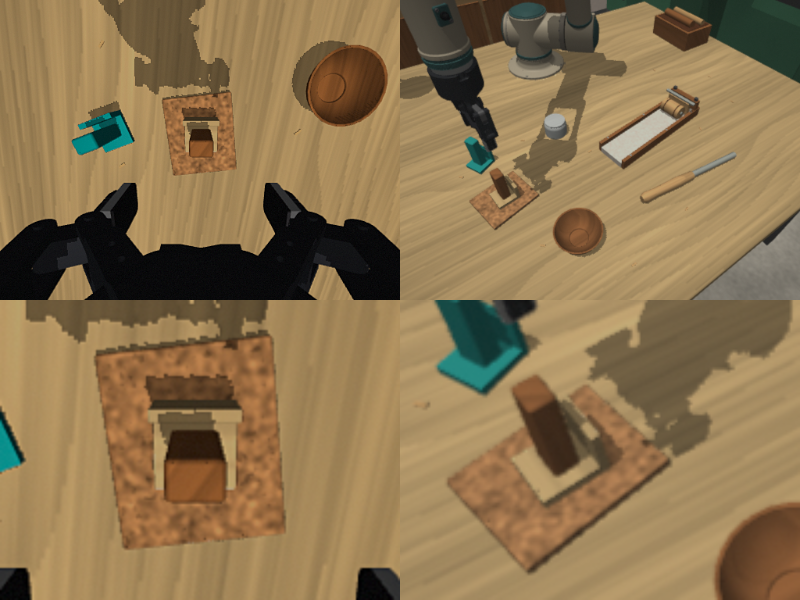

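The final view shows the paddle upright and released near the middle of the cork, with its handle at (195,480) in the lower-left crop. The roller is against the stop at (675,105) in the scene view, and the bystanders haven't moved. Handing in.

```bash
python3 -c "
from rig import manip
print(manip.sign_off())"
```

```text
the job is handed in; nothing more can be done
None
```

The job is handed in at about 23 s (verdict not shown): the roller was pushed until the stop came up solid, pressed at about 12 N for over a second and left against the stop, and the paddle is upright and released on its cork rest.

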